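# Ready the ultrasonic bath: lay the hanging rod, hold the lid on its balance point

### The job

I want to hang airbrush parts in the ultrasonic bath. Lay the hanging rod across the tank so that it lies in the notch on each side of the rim with its square end stops outside the rim, and let go of it; then, since the lid's back stop is cracked and must not carry it while I work, swing the lid gently forward to the point where it balances over its hinge, and hold it there between the fingers without letting it drop shut or back. Finish while still holding the lid balanced, and leave the other things on the bench where they are.

Things in the scene. Friction and masses are not known exactly. Their poses are not given: they have to be found in the camera images.
- bath: ultrasonic bath, fixed: white housing, steel tank and rim. Origin on the bench; z up, x from its front panel (robot side) to the hinge at the back, y to its left. Housing x -90 to +85 mm, y +-120, shoulder 95 mm high. Rim round the tank: outside x +-70, y +-94, 8 mm thick, top 126 mm up. Each side wall of the rim has a V notch at x = -15 mm: 33 mm wide at the top, 9 mm at its floor, 18 mm deep
- rod_seat (a point): where the middle of the rod's axis lies when the rod is seated in both notches: mid-tank at bath x = -15 mm, y = 0, 113 mm above the bench; axes as the bath's, so the seated rod runs along y
- rod_mid (a point): middle, on the axis, of the loose hanging rod: round steel 10 mm thick, 220 mm long, about 130 g, along this point's x axis, with a black square stop (20 x 20 x 6 mm, 99 to 105 mm from the middle) near each end. It lies on its stops on the bench, axis 10 mm up, left or right of the bath. Either way round will do; seated it has 5 mm of play each way along its length
- hinge (a point): middle of the lid's hinge pin, fixed at the back of the rim (bath x = +74 mm, 131 mm above the bench); axes as the bath's, the pin runs along y
- lid_handle (a point): middle of the lid's handle: a round steel bar 12 mm thick, 114 mm long, parallel to the hinge pin and 189 mm from it, on two arms at +-50 mm, 34 mm clear of the lid's free edge. It can be pinched across the bar from above and turns between the fingers. The point turns with the lid: y along the bar, z the upper side of the shut lid
- lid (a joint): the lid's opening angle, rad: 0 shut, grows as it opens up and back, 2.10 on its back stop, where it starts. The lid (142 x 194 x 24 mm, about 0.45 kg, free hinge) balances at 1.468, where the handle bar stands straight above the hinge pin, 320 mm above the bench; with more it falls back, with less it falls shut
- brush: a slim wooden paint brush lying flat, 220 mm long, 11 mm high; origin under its middle, bristles at its +x end. Bystander: leave it
- jar_a: a small squat paint jar with a dark lid, 38 mm across, 45 mm high; origin under its centre. Bystander: leave it
- jar_b: another such paint jar, 38 mm across, 45 mm high; origin under its centre. Bystander: leave it
- dropper: a dropper paint bottle, 26 mm across, 80 mm high; origin under its centre. Bystander: leave it
- thinner: a white thinner bottle, 48 mm across, 130 mm high; origin under its centre. Bystander: leave it
- tape: a roll of masking tape lying flat, 84 mm across, 18 mm high; origin under its centre. Bystander: leave it
- mixing_cup: a small open white mixing cup, 60 mm across the mouth, 50 mm high; origin under its centre. Bystander: leave it

How it is judged (in metres and radians):
On the way, in this order (a step that is already met when the one before it is completed fails the run):
1. the hanging rod lies in both notches, let go (x of rod_mid in the frame of rod_seat between -0.005 and 0.005 m and y of rod_mid in the frame of rod_seat between -0.009 and 0.009 m and z of rod_mid in the frame of rod_seat between -0.004 and 0.004 m and angle between the x axis of rod_mid and the y axis of bath, either way round below 0.05 rad and contact force between the fingers and rod below 0.05 N and linear speed of rod below 0.02 m/s), for 0.3 s.
2. the lid is held at its balance point (value of joint lid between 1.398 and 1.538 rad and velocity of joint lid between -0.15 and 0.15 rad/s and contact force between the fingers and lid above 1 N and contact force between rod and lid below 0.05 N), for 0.3 s.
At the end, for the whole second after the job is handed in: the rod lies in both notches (middle within 5 mm across, 9 mm along and 4 mm in height of its seat, in line within 0.05 rad), not touched by the fingers; the lid is held by the fingers (over 1 N) within 0.07 rad of its balance angle 1.468, at rest (under 0.15 rad/s) and not touching the rod (all of step 1 and all of step 2); the arm keeps its last pose, push and grip.
It fails at once if the lid is dropped, flung or let fall shut (velocity of joint lid above 3 rad/s or velocity of joint lid below -3 rad/s or value of joint lid below 0.8 rad).
It fails at once if a bystander is moved by more than 30 mm (distance of any of brush, jar_a, jar_b, dropper, thinner, tape, mixing_cup from where it was at the start of the episode above 0.03 m).
It also fails if it takes over 72 s, if anything falls off the work surface, if the arm or the gripper's body presses on something with over 40 N, if the wrist force passes 120 N, or if a joint passes its speed limit or range.

### The arm

A 6-joint arm with a two-finger parallel gripper is mounted at the origin on the work surface. World frame = base frame: x ahead of the robot, y to its left, z up, the work surface at z = 0. Lengths are in mm, angles in rad, forces in N, time in s.
With the tool pointing down it reaches from about 350 to 875 mm from the base axis. Payload 4.2 kg.
Tool frame: the origin (TCP) lies midway between the tips of the shut fingers; the grasp point (between the pads) lies 19 mm behind it (arm.grip_point_offset is the distance from the TCP to the grasp point, in mm); z points along the fingers, x is the direction in which the jaws open and shut, and the axes are right-handed (so a half turn about z gives the same grasp; the last joint's range is limited). The gripper opens to 85 mm and grips with 20 to 120 N. Pads are 22 mm wide; open, the fingers measure 114 mm over their backs; the gripper's body (76 mm by 85 mm) begins 54 mm behind the grasp point. The pads swing forward as they close: fully open they stand 13 mm farther back than shut.
Start: joints at [1.48, 0.385, 0.008, 0, -1.194, -0.259], TCP at [214.161, 587.141, 231.312] pointing down, gripper open.
Joint ranges: [-3.14, 3.14], [-1.21, 2.06], [-1.07, 1.41], [-3.16, 2.05], [-2.99, -0.16], [-3.1, 3.1]. Speed limits (rad/s): [2.79, 2.79, 3.14, 3.14, 3.14, 3.14].

### API

Orientations are given as a unit quaternion [x, y, z, w].
In Python, from bench import arm gives the robot as it stands.
- The arm moves only by the tool move_arm, never from a script. Its argument "targets" is a list of rows, each a list of 7 numbers: the shift along the tool's x, y, z in cm, then the turn, a rotation vector about the tool's x, y, z in degrees, then the closure in counts, from 0 (fully open) to 255 (shut). In form: [[x, y, z, wx, wy, wz, grip], ...]. A call has 1 to 20 rows; each row is the pose to reach, as a shift and turn from the pose commanded when the call began, along the tool's axes at that moment; what a row does not reach only later rows make up. A row lasts 1/8 s, in which the tool goes at most 62.5 mm and 10.7 degrees, less where a joint would pass 70% of its speed; a pose out of reach is approached as far as the arm can. A call with a gripper value outside its range is refused whole. The fingers move at their own pace and stop on an object; the grip force is fixed at half the most. Time passes only in rows, so rows that repeat a pose let the fingers close. It gives the time, the measured TCP pose, the force and the opening at its end, in the units of the state.
- arm.read_state(): the state, without advancing time (a new reading comes with each control period).
- arm.get_image(name): name is "scene" or "top" or "wrist"; returns (picture, depth): 384x512x3 uint8, blue, green, red; 384x512 float32, mm along the optical axis (not along the pixel's ray), 0 where there is no reading.
- arm.camera_params(name): a dict with "mtx" (3x3 intrinsics, pixels), "world_to_cam" (4x4, takes a point from world to camera coordinates); the wrist camera has in their place "mount" (4x4, takes a point from camera to tool coordinates, whose origin is the TCP and whose axes are the tool frame's). Camera axes: x right, y down, z forward; pixel columns grow to the right and rows downward; lengths in mm; the calibration is good to about 2 mm. A picture is of the moment at which its call begins: read the wrist's pose just before it. camera_params takes no time and is no camera call.
- arm.job_done(): hands the job in, once; it reports no verdict.
Trained networks look in the newest picture that a camera, given by its name, has taken for a name from the list of things; names that differ only in an ending like _2 or _b are one class to them, and where a whole thing is asked for, a point or a joint stands for the part that bears it (a point fixed in the world has none). Each returns a list of dicts, best first, with "score" (0 to 1); they miss things now and then, are a little off and sometimes report something else, mostly with a low value. They report only what shows in the picture. A call takes as long as a camera call.
- arm.search_frame(thing, camera): "bbox" ([left, top, right, bottom] in pixels, round what is visible of it).
- arm.tip_of(thing, camera): "uv" ([column, row] in pixels: a listed point, or the origin of a listed thing).
The state is a dict: "clock": time; "joints": joint angles; "joint_vel": joint speeds; "joint_efforts": joint torques, N m; "position": TCP position; "ee_rot": TCP orientation; "contact_force": force on the tool from outside, world axes, zero at the start; "wrist_torque": the same for the moment, N m; "gripper_width": finger opening in mm.
Only numpy, scipy, OpenCV 4.12 (cv2) and the standard library are available. Lean on these libraries where they do the work, as an engineer would, in place of code of your own. Each camera call takes 0.05 s, during which the arm holds its last target.

## Working session

There is one attempt and no reset: what is moved stays moved. The work goes in short steps, Python scripts to look and compute and a tool call to move; the robot and the scene stay as the last step left them, time stands still between calls to the robot, and variables do not carry over. Pictures are saved under pics/ and viewed, and the job is handed in when it is done.

Besides the shell and the picture viewer there is one more tool, called after "Request:" as name(argument=value, ...) on one line, values as JSON. move_arm: Moves the arm, as the interface text tells. Its arguments: {"type":"object","properties":{"targets":{"type":"array","items":{"type":"array","items":{"type":"number"}}}},"required":["targets"]}

```bash
ls; mkdir -p pics
python3 - <<'E'
from bench import arm
import cv2
s=arm.read_state();print(s)
for n in ["scene","top","wrist"]:
    im,d=arm.get_image(n); cv2.imwrite(f"pics/{n}0.png",im)
    print(n,arm.camera_params(n))
print(arm.grip_point_offset)
E
```

```text
pics
{'clock': 0.0, 'joints': array([ 1.47958608e+00,  3.85552885e-01,  6.64077576e-03, -4.59550315e-04,
       -1.19399758e+00, -2.58602999e-01]), 'joint_vel': array([-4.79193194e-05, -1.34648549e-03,  2.22944078e-03, -2.39571749e-04,
       -6.41981727e-04, -2.27190129e-04]), 'joint_efforts': array([ 1.66938480e-04, -3.92296600e+01,  1.88400990e+01,  4.18633282e+00,
       -4.71272549e-03, -1.33527216e-07]), 'position': array([213.99336995, 586.6142881 , 230.2355    ]), 'ee_rot': array([-5.73200489e-01,  8.19414448e-01, -6.69172074e-04, -8.45215885e-04]), 'contact_force': array([-0.42394511, -0.46357241,  0.21803424]), 'wrist_torque': array([ 0.00336366, -0.00485802, -0.02194721]), 'gripper_width': 85.29106879038396}
scene {'mtx': array([[364.75564007,   0.        , 253.92485562],
       [  0.        , 364.75564007, 201.76180032],
       [  0.        ,   0.        ,   1.        ]]), 'world_to_cam': array([[-7.64684442e-01,  6.44310956e-01, -1.10044009e-02,
         4.19293428e+02],
       [ 3.55651283e-01,  4.07732312e-01, -8.40991395e-01,
        -7.61439897e+01],
       [-5.37373
[... 519 characters left out ...]
.34665201e-02, -2.54750259e-02, -9.96184904e-01,
         1.40504144e+03],
       [ 0.00000000e+00,  0.00000000e+00,  0.00000000e+00,
         1.00000000e+00]])}
wrist {'mtx': array([[281.89120083,   0.        , 253.72665242],
       [  0.        , 281.89120083, 195.45812487],
       [  0.        ,   0.        ,   1.        ]]), 'mount': array([[ 9.99999408e-01,  8.76906015e-05, -1.08433106e-03,
         4.64853398e-01],
       [ 2.66271451e-04,  9.46697843e-01,  3.22122837e-01,
        -8.17537539e+01],
       [ 1.05478102e-03, -3.22122935e-01,  9.46697260e-01,
        -1.42525103e+02],
       [ 0.00000000e+00,  0.00000000e+00,  0.00000000e+00,
         1.00000000e+00]])}
18.700000000000003
```

View pics/scene0.png

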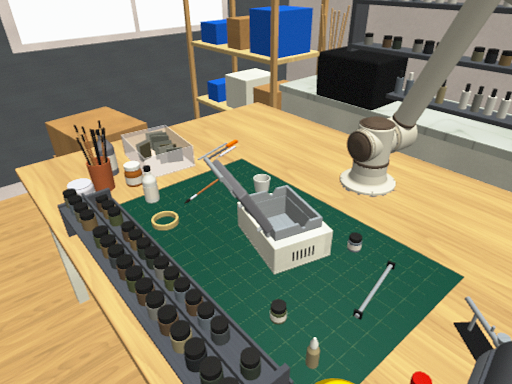

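View pics/top0.png

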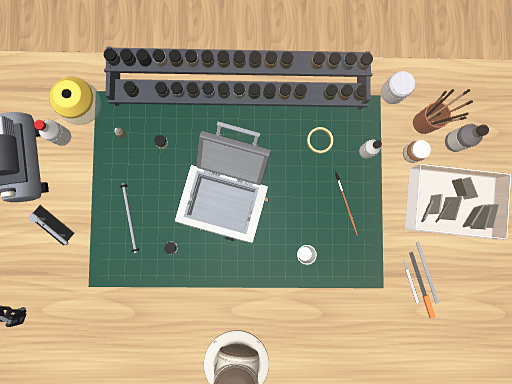

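View pics/wrist0.png

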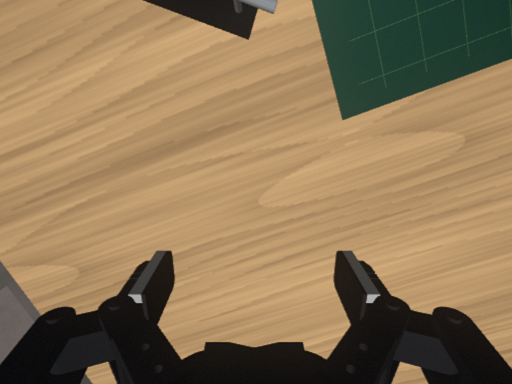

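The top view shows the bath at about (225,195), turned slightly, with the lid back and the handle near (238,130). The rod is at the left, from (124,185) to (136,250). The jars are at (161,141) and (171,247), and the cup is at (307,254). Next I'll localise these.

```bash
cat > h.py <<'E'
import numpy as np, cv2
from bench import arm
from scipy.spatial.transform import Rotation as R
def tool():
    s=arm.read_state(); T=np.eye(4); T[:3,:3]=R.from_quat(s['ee_rot']).as_matrix(); T[:3,3]=s['position']; return T
def c2w(n,T=None):
    p=arm.camera_params(n)
    if n=='wrist': return (tool() if T is None else T)@p['mount']
    return np.linalg.inv(p['world_to_cam'])
def rays(n,uv,T=None):
    K=arm.camera_params(n)['mtx']; uv=np.atleast_2d(uv).astype(float)
    d=np.c_[(uv[:,0]-K[0,2])/K[0,0],(uv[:,1]-K[1,2])/K[1,1],np.ones(len(uv))]
    C=c2w(n,T); return C[:3,3],d@C[:3,:3].T
def onz(n,uv,z,T=None):
    o,d=rays(n,uv,T); return o+d*((z-o[2])/d[:,2])[:,None]
def ondepth(n,uv,dep,T=None):
    o,d=rays(n,uv,T); return o+d*np.atleast_1d(dep)[:,None]
def cloud(n,dep,T=None):
    v,u=np.mgrid[0:dep.shape[0],0:dep.shape[1]]
    return ondepth(n,np.c_[u.ravel(),v.ravel()],dep.ravel(),T).reshape(*dep.shape,3)
def proj(n,P,T=None):
    W=np.linalg.inv(c2w(n,T)); P=np.atleast_2d(P); q=P@W[:3,:3].T+W[:3,3]; K=arm.camera_params(n)['mtx']
    q=q@K.T; return q[:,:2]/q[:,2:]
E
python3 - <<'E'
from h import *
np.set_printoptions(precision=1,suppress=True)
D={}
for n in ["top","scene"]:
    im,d=arm.get_image(n); np.savez(f"{n}0.npz",im=im,d=d)
    for t in ["bath","rod_mid","rod_seat","hinge","lid_handle","brush","jar_a","dropper","thinner","tape","mixing_cup"]:
        for r in arm.tip_of(t,n)[:2]:
            u,v=np.round(r['uv']).astype(int)
            z={'rod_mid':10,'rod_seat':113,'hinge':131}.get(t,0)
            print(n,t,round(r['score'],2),np.array(r['uv']),onz(n,r['uv'],z)[0], ondepth(n,[r['uv']],d[v,u])[0] if 0<=v<384 and 0<=u<512 else '')
print(arm.read_state()['clock'])
E
```

```text
top bath 0.75 [224.6 204.5] [489.2  40.9   0. ] [487.2  39.7  35.5]
top bath 0.35 [221.5 207.4] [479.9  50.5   0. ] [478.3  49.2  33.2]
top rod_mid 0.72 [129.8 218.7] [441.5 335.3  10. ] [441.3 332.4  22.1]
top rod_seat 0.59 [220.1 205.1] [481.1  50.2 113. ] [485.7  53.9  26.6]
top hinge 0.96 [226.7 176.7] [562.6  31.5 131. ] [566.8  32.5  94.4]
top hinge 0.39 [221.4 206. ] [477.6  45.7 131. ] [483.   49.8  26.6]
top lid_handle 0.75 [238.3 131.3] [724.9  -0.1   0. ] [662.6  -1.4 285.7]
top brush 0.51 [341.3 202.7] [ 498.4 -330.7    0. ] [ 498.4 -330.7    0.2]
top jar_a 0.63 [172.8 240.7] [374.  201.6   0. ] [374.  201.9  -2. ]
top jar_a 0.61 [161.1 144. ] [680.5 245.6   0. ] [673.  238.7  39.8]
top dropper 0.49 [119.2 133. ] [714.2 379.4   0. ] [702.4 364.3  56.4]
top thinner 0.72 [364.  152.1] [ 662.5 -405.6    0. ] [ 652.2 -389.4   58.7]
top tape 0.68 [316.5 142.4] [ 692.1 -252.1    0. ] [ 691.3 -251.3    4.3]
top mixing_cup 0.72 [229.6 178.4] [572.5  26.    0. ] [561.9  23.9  93.9]
top mixing_cup 0.71 [304.1 253.3] [ 337.6 -211.4    0. ] [ 337.7 -211.2    1.9]
scene bath 0.8 [281.
[... 187 characters left out ...]
9  53. ]
scene lid_handle 0.78 [208.9 167.7] [ 380.1 -480.5    0. ] [ 384.4 -473.5    4.2]
scene lid_handle 0.63 [262.6 193. ] [ 346.4 -191.8    0. ] [479.8 -40.  123.3]
scene brush 0.61 [202.3 192.9] [ 508. -334.    0.] [ 509.8 -330.8    2.2]
scene jar_a 0.87 [277.  317.7] [683.2 242.1   0. ] [696.8 255.8  23.2]
scene jar_a 0.69 [350.5 247.2] [353.4 196.9   0. ] [370.3 207.2  15.8]
scene dropper 0.19 [278.9 243.1] [495.2  49.7   0. ] [577.1 132.7  95. ]
scene thinner 0.77 [152.3 202. ] [ 671.3 -396.8    0. ] [ 674.  -390.1    4.4]
scene tape 0.55 [166.7 224.9] [ 699.  -245.2    0. ] [ 708.5 -222.8   17.1]
scene mixing_cup 0.68 [260.9 190.3] [ 338.7 -209.9    0. ] [ 352.6 -193.8   12.8]
1.35
```

Run:
```python
from h import *
from scipy.optimize import least_squares
np.set_printoptions(precision=2,suppress=True)
f=np.load('top0.npz'); C=cloud('top',f['d'])
X,Y,Z=C[...,0],C[...,1],C[...,2]
m=(X>340)&(X<640)&(Y>-100)&(Y<200)
# per-level footprint
for lo,hi in [(87,103),(118,134)]:
    k=m&(Z>lo)&(Z<hi); P=C[k]; r=cv2.minAreaRect(P[:,:2].astype(np.float32)); print(lo,k.sum(),r,np.median(P[:,2]))
# rod
k=(X>330)&(X<560)&(Y>290)&(Y<390)&(Z>5)&(Z<40); P=C[k]; print('rod',len(P),P[:,:2].mean(0)); 
r=cv2.minAreaRect(P[:,:2].astype(np.float32)); print(r,cv2.boxPoints(r))
c=P[:,:2]-P[:,:2].mean(0); w,V=np.linalg.eigh(c.T@c); print(V[:,1],np.degrees(np.arctan2(V[1,1],V[0,1])))
im=f['im']; cv2.imwrite('pics/topbath.png',cv2.resize(im[100:280,80:300],None,fx=3.3,fy=3.3,interpolation=cv2.INTER_CUBIC))
s=np.load('scene0.npz')['im']; cv2.imwrite('pics/sc.png',cv2.resize(s[140:330,190:420],None,fx=3.1,fy=3.1,interpolation=cv2.INTER_CUBIC))
```

```text
87 1603 ((487.24713134765625, 48.31041717529297), (240.43148803710938, 175.44937133789062), 75.02621459960938) 94.66900207503772
118 608 ((493.4007873535156, 46.67726135253906), (188.8061065673828, 146.3422088623047), 75.27339935302734) 125.96180571003288
rod 422 [445.6  338.34]
((446.9873352050781, 338.2096252441406), (97.81919860839844, 225.23648071289062), 89.4002685546875) [[333.86 290.48]
 [559.09 288.12]
 [560.11 385.94]
 [334.89 388.3 ]]
[-0.99 -0.13] -172.47721176964598
```

View pics/topbath.png

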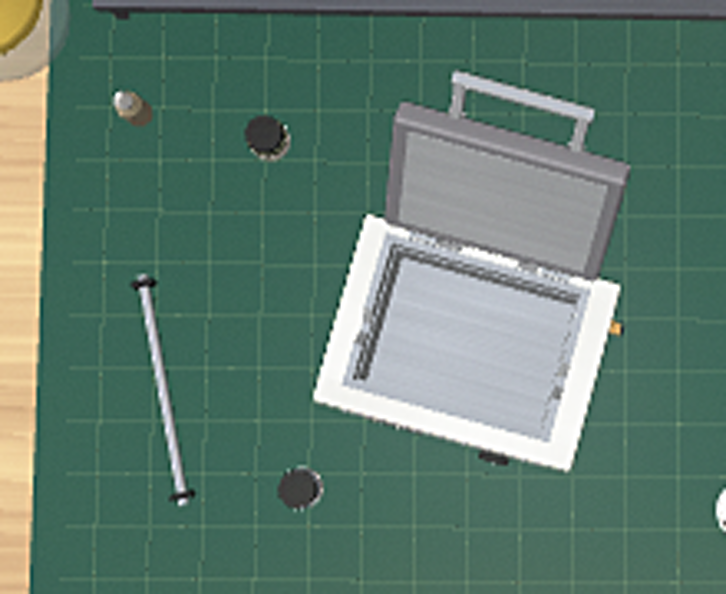

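View pics/sc.png

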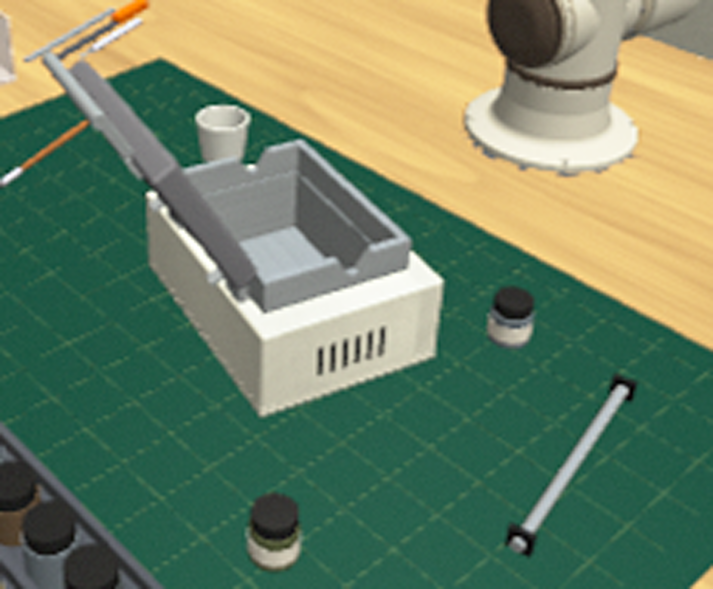

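Run:
```python
from h import *
np.set_printoptions(precision=2,suppress=True)
f=np.load('top0.npz'); g=f['im'].astype(int)
# dark stops in top and scene near rod ends
for n,roi in [('top',[(115,130,178,192),(125,145,243,258)]),('scene',None)]:
    im=np.load(n+'0.npz')['im']; 
    if roi is None: 
        roi=[(382,400,256,274),(350,366,306,322)]
    Q=[]
    for a,b,c,d in roi:
        p=im[c:d,a:b].max(2)<60; v,u=np.nonzero(p); q=np.array([u.mean()+a,v.mean()+c]); Q.append(onz(n,q,12)[0]); print(n,q,p.sum(),Q[-1])
    e=Q[0]-Q[1]; print(n,'mid',(Q[0]+Q[1])/2,'len',np.linalg.norm(e),np.degrees(np.arctan2(e[1],e[0])))
    # bright rod pixels
C=cloud('top',f['d']); k=np.zeros(f['d'].shape,bool); k[180:256,118:142]=1; k&=(C[...,2]>5); P=C[k]; print(len(P),P[:,:2].mean(0),cv2.minAreaRect(P[:,:2].astype(np.float32)),cv2.fitLine(P[:,:2].astype(np.float32),cv2.DIST_HUBER,0,.01,.01).ravel(), np.percentile(P[:,2],[10,50,90]))
```

```text
top [123.  185.5] 14 [545.11 359.06  12.  ]
top [135.45 249.64] 11 [345.94 314.51  12.  ]
top mid [445.53 336.79  12.  ] len 204.0946432153326 12.609586231220764
scene [390.76 264.12] 34 [342.37 316.96  12.  ]
scene [357.81 313.47] 43 [542.96 359.95  12.  ]
scene mid [442.67 338.45  12.  ] len 205.1394516059635 -167.90434823719193
386 [445.81 332.22] ((393.7477722167969, 219.657470703125), (401.3597106933594, 213.45726013183594), 66.05936431884766) [  0.98   0.2  446.08 336.89] [ 5.63 12.01 18.55]
```

```bash
cat >> h.py <<'E'
def goto(pos,yaw,T=None):
    "delta from measured pose, tool down with tool-x yaw(deg); cm & deg"
    T=tool() if T is None else T
    x=np.array([np.cos(np.radians(yaw)),np.sin(np.radians(yaw)),0]); z=np.array([0,0,-1.]); G=np.c_[x,np.cross(z,x),z]
    d=T[:3,:3].T@(np.array(pos)-T[:3,3])/10; r=R.from_matrix(T[:3,:3].T@G).as_rotvec(degrees=True)
    return np.r_[d,r]
def yaw(T): return np.degrees(np.arctan2(T[1,0],T[0,0]))
E
python3 - <<'E'
from h import *
np.set_printoptions(precision=2,suppress=True)
print(yaw(tool()),goto([444.5,337.5,110],-77.7))
E
```

```text
-110.04297046915468 [ 15.56 -30.19  12.13   0.    -0.   -32.34]
```

Request:
move_arm(targets=[[2.6,-5,1,0,0,-6,60],[5.2,-10,3,0,0,-12,60],[7.8,-15,5,0,0,-18,60],[10.4,-20,7,0,0,-24,60],[13,-25,10,0,0,-30,60],[15.56,-30.19,12.13,0,0,-32.34,60],[15.56,-30.19,12.13,0,0,-32.34,60],[15.56,-30.19,12.13,0,0,-32.34,60]])

```text
clock: 2.35
position: [444.9, 337.7, 110.3]
ee_rot: [0.779, -0.628, 0.0, -0.0]
contact_force: [0.8, -0.2, 0.5]
gripper_width: 65.7
```

Run:
```python
from h import *
np.set_printoptions(precision=2,suppress=True)
T=tool(); im,d=arm.get_image('wrist'); s=arm.read_state(); print(s['clock'],s['position'],s['joints'],s['gripper_width'],yaw(T),T[:3,2])
for t in ['rod_mid']:
    for r in arm.tip_of(t,'wrist')[:2]: print(t,r,onz('wrist',r['uv'],10,T))
C=cloud('wrist',d,T); Z=C[...,2]; k=(Z>4)&(Z<30)&(np.linalg.norm(C[...,:2]-[445,337],axis=2)<125)
P=C[k]; print(len(P)); l=cv2.fitLine(P[:,:2].astype(np.float32),cv2.DIST_HUBER,0,.01,.01).ravel(); print(l,np.degrees(np.arctan2(l[1],l[0])))
q=(P[:,:2]-l[2:])@l[:2]; print('ends',q.min(),q.max(), l[2:]+l[:2]*(q.min()+q.max())/2)
cv2.imwrite('pics/w1.png',im)
```

```text
2.4 [444.57 338.45 110.65] [ 0.94  0.39 -0.32  0.   -0.86  0.85] 65.22588686710458 -77.74192784185192 [ 0.  0. -1.]
rod_mid {'uv': [252.0, 196.0], 'score': 0.72} [[443.25 339.53  10.  ]]
2842
[  0.98   0.21 457.47 341.69] 12.152464
ends -125.10794809835859 95.00542138877805 [442.76 338.52]
```

View pics/w1.png

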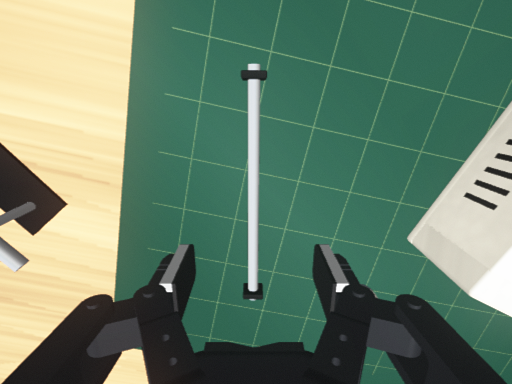

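The rod is centred between the fingers at column 253, with its stops at rows 74 and 291. Wrist depth gives the middle at (443, 338.5) and an angle of 12.15°. I'll descend and grip.

Request:
move_arm(targets=[[0,0.1,3,0,0,0,120],[0,0.18,6,0,0,0,150],[0,0.18,9,0,0,0,150],[0,0.18,10.65,0,0,0,150],[0,0.18,10.65,0,0,0,255],[0,0.18,10.65,0,0,0,255],[0,0.18,10.65,0,0,0,255],[0,0.18,10.65,0,0,0,255],[0,0.18,10.65,0,0,0,255]])

```text
clock: 3.58
position: [442.9, 337.3, 4.1]
ee_rot: [0.779, -0.627, 0.0, -0.001]
contact_force: [-1.7, -0.6, 1.8]
gripper_width: 7.3
```

Run:
```python
from h import *
np.set_printoptions(precision=2,suppress=True)
s=arm.read_state(); print(s['gripper_width'],s['position'])
im,d=arm.get_image('wrist'); cv2.imwrite('pics/w2.png',im); print(arm.read_state()['gripper_width'])
```

```text
7.264828269594737 [442.91 337.35   4.15]
7.481420672419338
```

View pics/w2.png

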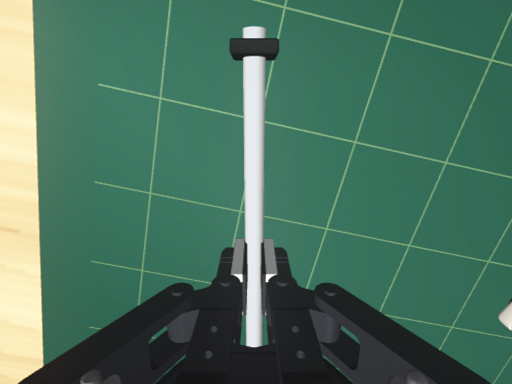

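Request:
move_arm(targets=[[0,0,-2,0,0,0,255],[0,0,-6,0,0,0,255],[0,0,-11,0,0,0,255],[0,0,-16,0,0,8,255],[0,0,-19.6,0,0,18,255],[0,0,-19.6,0,0,28,255],[0,0,-19.6,0,0,38,255],[0,0,-19.6,0,0,48,255],[0,0,-19.6,0,0,58,255],[0,0,-19.6,0,0,68,255],[0,0,-19.6,0,0,78,255],[0,0,-19.6,0,0,88,255],[0,0,-19.6,0,0,98,255],[0,0,-19.6,0,0,108,255],[0,0,-19.6,0,0,117,255],[0,0,-19.6,0,0,117,255],[0,0,-19.6,0,0,117,255]])

```text
clock: 5.75
position: [442.6, 337.0, 199.4]
ee_rot: [0.127, 0.992, -0.0, -0.0]
contact_force: [-0.9, -0.6, -1.5]
gripper_width: 7.0
```

```bash
cat > rod.py <<'E'
from h import *
np.set_printoptions(precision=2,suppress=True)
import sys
tag=sys.argv[1]
T=tool(); im,d=arm.get_image('wrist'); s=arm.read_state(); print(s['clock'],s['position'],s['gripper_width'],yaw(T),T[:3,2],s['contact_force'],s['joints'])
cv2.imwrite(f'pics/w{tag}.png',im)
C=cloud('wrist',d,T)
L=(C-T[:3,3])@T[:3,:3]   # tool frame
k=(abs(L[...,0])<16)&(L[...,2]>-45)&(L[...,2]<15)&(L[...,1]<-16)&(L[...,1]>-125)&(d>0)
P=L[k]; print(len(P)); 
k2=P[:,1]>-95; l=cv2.fitLine(P[k2].astype(np.float32),cv2.DIST_HUBER,0,.01,.01).ravel(); l[:3]*=-np.sign(l[1]); print('dir,pt tool',l,'end y',P[:,1].min())
print('at y=0: x,z(surface)',l[3:]-l[:3]*l[4]/l[1])
w=T[:3,:3]@l[:3]; print('world dir',w,np.degrees(np.arctan2(w[1],w[0])))
E
python3 rod.py 3
```

```text
5.8 [442.61 337.04 199.41] 6.96348290709242 165.4178816106899 [-0. -0. -1.] [-0.86  0.67 -0.62] [ 0.94  0.29 -0.21 -0.   -1.07 -1.2 ]
4911
dir,pt tool [  0.02  -1.     0.     1.5  -59.18 -10.11] end y -112.03785118829931
at y=0: x,z(surface) [  0.55   0.   -10.19]
world dir [-0.27 -0.96 -0.  ] -105.50275432136812
```

View pics/w3.png

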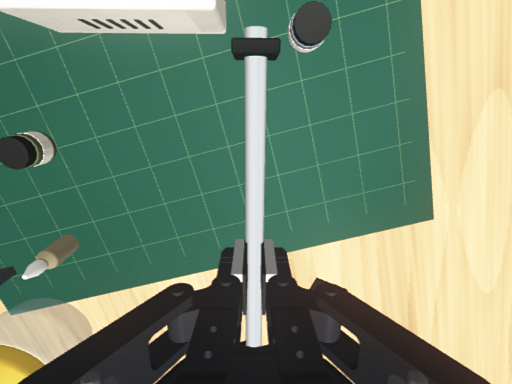

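Run:
```python
from h import *
np.set_printoptions(precision=2,suppress=True)
print(goto([476.2,52.9,190],165.5))
```

```text
[-10.42 -26.65   0.94  -0.01  -0.01  -0.11]
```

Request:
move_arm(targets=[[-1.5,-4,0,0,0,0,255],[-3.2,-8.2,0,0,0,0,255],[-5,-12.8,0,0,0,0,255],[-6.8,-17.4,0,0,0,0,255],[-8.5,-21.8,0.4,0,0,0,255],[-9.8,-25,0.7,0,0,0,255],[-10.4,-26.6,0.9,0,0,0,255],[-10.4,-26.6,0.9,0,0,0,255],[-10.4,-26.6,0.9,0,0,0,255]])

```text
clock: 6.92
position: [476.0, 54.1, 190.7]
ee_rot: [0.127, 0.992, 0.0, 0.0]
contact_force: [-0.8, -0.1, -1.2]
gripper_width: 7.0
```

```bash
python3 rod.py 4
python3 - <<'E'
from h import *
np.set_printoptions(precision=2,suppress=True)
T=tool(); im,d=arm.get_image('wrist'); C=cloud('wrist',d,T); np.savez('w4.npz',im=im,d=d,T=T)
for n in ['top','scene']:
    a,b=arm.get_image(n); cv2.imwrite(f'pics/{n}4.png',a[90:290,130:390] if n=='top' else a[100:300,150:410]); np.savez(n+'4.npz',im=a,d=b)
    for r in arm.tip_of('rod_mid',n)[:1]+arm.tip_of('rod_seat',n)[:1]+arm.tip_of('hinge',n)[:1]: print(n,r)
E
```

```text
6.975 [475.99  54.3  190.66] 6.5012462980027985 165.353044547243 [ 0.  0. -1.] [ 0.18  0.6  -1.61] [ 0.45  0.17 -0.4  -0.   -1.   -0.71]
4916
dir,pt tool [  0.01  -1.     0.     1.43 -59.33 -10.15] end y -111.9337562175201
at y=0: x,z(surface) [  0.72   0.   -10.37]
world dir [-0.26 -0.96 -0.  ] -105.340290943979
top {'uv': [120.0, 134.1], 'score': 0.71}
top {'uv': [221.3, 208.1], 'score': 0.89}
top {'uv': [226.9, 176.9], 'score': 0.81}
scene {'uv': [288.9, 181.7], 'score': 0.75}
scene {'uv': [287.2, 207.2], 'score': 0.83}
scene {'uv': [258.2, 212.9], 'score': 0.75}
```

View pics/w4.png

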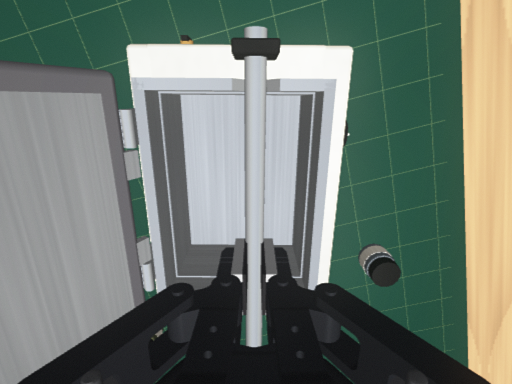

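View pics/scene4.png

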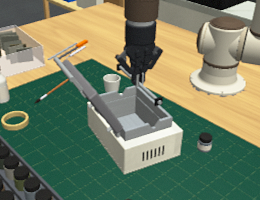

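Run:
```python
from h import *
np.set_printoptions(precision=1,suppress=True)
f=np.load('w4.npz'); T=f['T']; C=cloud('wrist',f['d'],T); d=f['d']
th=np.radians(-14.9); Rb=np.array([[np.cos(th),-np.sin(th)],[np.sin(th),np.cos(th)]])
B=C.copy(); B[...,:2]=(C[...,:2]-[490,47.6])@Rb
k=(d>0)&(B[...,2]>118)&(B[...,2]<132)&(abs(B[...,0])<78)&(abs(B[...,1])<100)
P=B[k]; print(k.sum(), 'z med',np.median(P[:,2]),P[:,0].min(),P[:,0].max(),P[:,1].min(),P[:,1].max())
vis=np.zeros(d.shape,np.uint8); vis[k]=255
k2=(d>0)&(B[...,2]>85)&(B[...,2]<104); vis[k2]=120; cv2.imwrite('pics/v4.png',vis)
# front wall outer edge vs y ; right wall outer edge vs x
fr=P[P[:,0]<-55]
for y in range(-90,60,15):
    q=fr[(abs(fr[:,1]-y)<5)]; print('front y',y,len(q), q[:,0].min() if len(q) else '',q[:,0].max() if len(q) else '')
rw=P[P[:,1]<-80]
for x in range(-65,70,10):
    q=rw[(abs(rw[:,0]-x)<3)]; print('right x',x,len(q), q[:,1].min() if len(q) else '',q[:,1].max() if len(q) else '')
# housing edges
Q=B[k2]; 
for y in range(-110,60,20):
    q=Q[(abs(Q[:,1]-y)<5)]; print('hous y',y,len(q), q[:,0].min() if len(q) else '')
for x in range(-85,80,20):
    q=Q[(abs(Q[:,0]-x)<5)]; print('hous x',x,len(q), q[:,1].min() if len(q) else '')
# notch
w=B[(d>0)&(B[...,1]<-86)&(B[...,1]>-95)&(B[...,0]>-45)&(B[...,0]<20)]
for x in range(-45,20,3):
    q=w[abs(w[:,0]-x)<1.5]; print(x,len(q),np.percentile(q[:,2],[10,50,90]) if len(q) else '')
```

```text
7943 z med 125.84120357201968 -72.26780725760047 77.82615406975081 -94.62112252818812 80.23827947981717
front y -90 352 -72.1082923872653 -55.01724438024665
front y -75 204 -72.10357200017363 -63.729124676546704
front y -60 188 -72.08526234907184 -63.62592937120274
front y -45 185 -72.17624833357428 -63.73411908894214
front y -30 169 -71.99406832380954 -63.62726790546292
front y -15 156 -71.9089740946719 -63.47551704437578
front y 0 148 -71.8289772153238 -63.496861062610805
front y 15 134 -71.95935541801332 -63.552288549649056
front y 30 128 -71.75561831380723 -63.49194266465837
front y 45 116 -71.72621977378824 -63.59825208420768
right x -65 196 -94.37619555951578 -80.12412521483628
right x -55 112 -94.35161738457988 -86.5906466149629
right x -45 119 -94.26530802504347 -86.5448470063509
right x -35 118 -94.29201601242447 -86.50280170407133
right x -25 1 -88.05801307807191 -88.05801307807191
right x -15 0  
right x -5 76 -94.43030040738698 -86.51616107841559
right x 5 115 -94.05105464283056 -86.50338064977325
right x 15 108 -94.600746100614 -86.5200225069007
right x 25 110 -94.534461
[... 736 characters left out ...]
.23631647514864
hous x 35 596 -120.19126249612486
hous x 55 1696 -119.83148918027257
hous x 75 425 -120.12540061301625
-45 33 [125.  125.6 126.6]
-42 60 [124.7 125.9 126.6]
-39 59 [124.7 125.9 126.7]
-36 64 [124.6 125.9 126.8]
-33 66 [122.1 124.7 126.3]
-30 56 [118.2 120.3 122.9]
-27 63 [113.6 115.7 118.3]
-24 13 [112.2 112.9 114. ]
-21 97 [197.8 199.3 200.6]
-18 153 [200.2 201.1 201.9]
-15 155 [200.1 200.9 201.9]
-12 89 [197.6 199.  200.6]
-9 25 [113.8 114.7 115.9]
-6 52 [115.9 117.6 119.8]
-3 67 [119.6 122.4 124.4]
0 58 [121.5 125.7 126.7]
3 65 [122.2 125.7 126.9]
6 57 [118.9 125.9 126.9]
9 62 [120.  125.9 126.8]
12 61 [117.2 125.7 126.7]
15 59 [117.4 125.8 127. ]
18 67 [117.2 125.9 126.9]
```

View pics/v4.png

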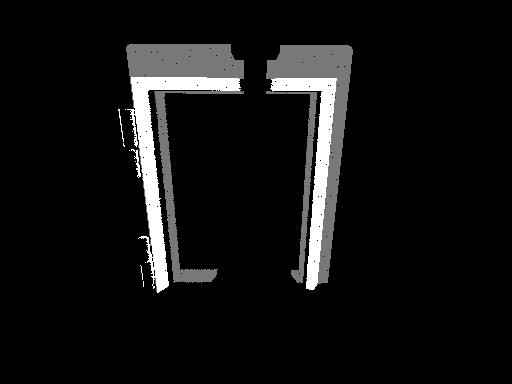

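Request:
move_arm(targets=[[0.07,-0.14,2,0,0,-0.3,255],[0.07,-0.14,4,0,0,-0.3,255],[0.07,-0.14,6,0,0,-0.3,255],[0.07,-0.14,7,0,0,-0.3,255],[0.07,-0.14,7.5,0,0,-0.3,255],[0.07,-0.14,7.9,0,0,-0.3,255],[0.07,-0.14,8.1,0,0,-0.3,255],[0.07,-0.14,8.1,0,0,-0.3,255]])

```text
clock: 8.43
position: [474.9, 52.3, 109.7]
ee_rot: [0.125, 0.992, 0.0, 0.0]
contact_force: [0.1, -0.1, -1.0]
gripper_width: 7.2
```

```bash
python3 rod.py 5
python3 - <<'E'
from h import *
a,b=arm.get_image('scene'); cv2.imwrite('pics/scene5.png',cv2.resize(a[130:280,210:370],None,fx=4,fy=4,interpolation=cv2.INTER_CUBIC))
E
```

```text
8.475 [474.96  52.31 109.8 ] 7.56622819078579 165.60185556378823 [ 0.  0. -1.] [-0.3  -0.05 -1.28] [ 0.45  0.27 -0.51  0.   -0.79 -0.7 ]
7142
dir,pt tool [ -0.01  -1.     0.02   1.28 -60.37  -9.8 ] end y -120.237802214041
at y=0: x,z(surface) [  2.07   0.   -10.92]
world dir [-0.24 -0.97 -0.02] -103.64823427397123
```

View pics/w5.png

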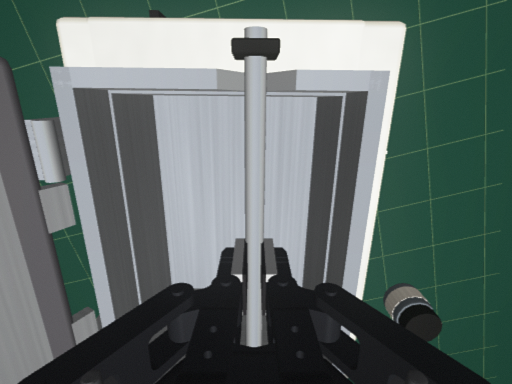

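View pics/scene5.png

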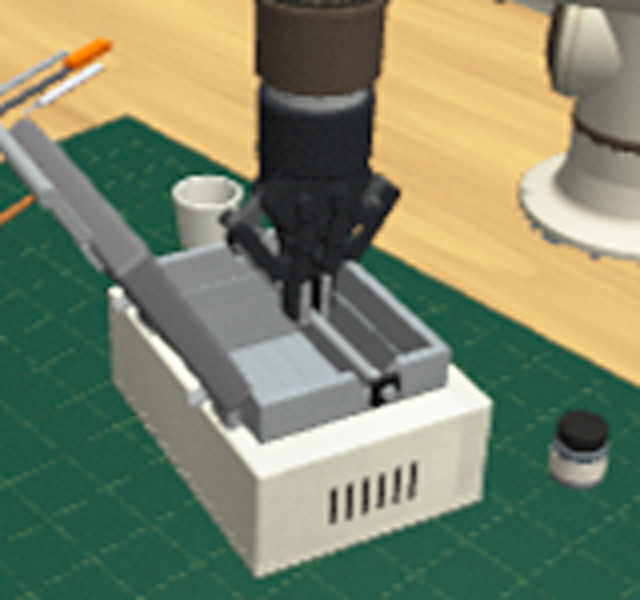

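The rod sits in line with both notches, stops outside the rim. It is still about 2 mm high and shows no contact force, so I'll lower it the last bit.

Request:
move_arm(targets=[[0,0,0.1,0,0,0,255],[0,0,0.2,0,0,0,255],[0,0,0.25,0,0,0,255],[0,0,0.25,0,0,0,255]])

```text
clock: 9.02
position: [474.7, 52.2, 107.1]
ee_rot: [0.125, 0.992, -0.0, -0.0]
contact_force: [-1.2, -0.4, -0.3]
gripper_width: 7.2
```

Request:
move_arm(targets=[[0,0,0,0,0,0,215],[0,0,0,0,0,0,190],[0,0,0,0,0,0,160],[0,0,0,0,0,0,150],[0,0,0,0,0,0,150]])

```text
clock: 9.65
position: [474.8, 52.2, 107.0]
ee_rot: [0.125, 0.992, 0.0, 0.0]
contact_force: [1.0, -0.5, 1.1]
gripper_width: 34.9
```

```bash
python3 rod.py 6
```

```text
9.7 [474.76  52.24 107.01] 35.32845780958067 165.59683604002262 [ 0. -0. -1.] [-0.08 -0.65 -0.41] [ 0.45  0.27 -0.52  0.   -0.78 -0.7 ]
8142
dir,pt tool [ -0.03  -1.     0.01   1.09 -61.23 -10.07] end y -121.0658586329116
at y=0: x,z(surface) [  2.82   0.   -10.53]
world dir [-0.22 -0.98 -0.01] -102.78841887161622
```

View pics/w6.png

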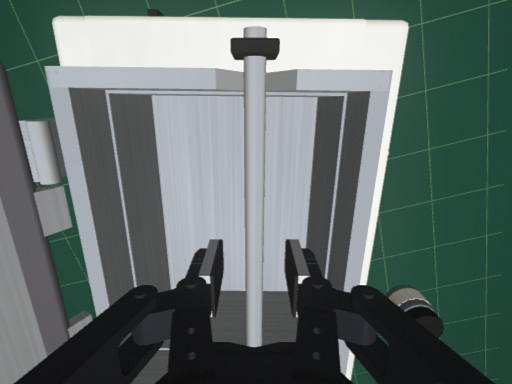

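The rod rests in both notches with the fingers clear of it. I'll rise, check the seating from above, and go on to the lid handle.

Request:
move_arm(targets=[[0,0,-2,0,0,0,150],[0,0,-6,0,0,0,150],[0,0,-11,0,0,0,150],[0,0,-14,0,0,0,150],[0,0,-14,0,0,0,150]])

```text
clock: 10.32
position: [476.0, 52.7, 249.7]
ee_rot: [0.125, 0.992, 0.002, 0.003]
contact_force: [-0.1, -0.2, -0.5]
gripper_width: 35.2
```

Run:
```python
from h import *
np.set_printoptions(precision=2,suppress=True)
T=tool(); im,d=arm.get_image('wrist'); cv2.imwrite('pics/w7.png',im); C=cloud('wrist',d,T)
th=np.radians(-15.05); Rb=np.array([[np.cos(th),-np.sin(th)],[np.sin(th),np.cos(th)]])
B=C.copy(); B[...,:2]=(C[...,:2]-[488.2,47.7])@Rb
k=(d>0)&(abs(B[...,0]+15)<12)&(abs(B[...,1])<84)&(abs(B[...,2]-115)<12)
P=B[k]; l=cv2.fitLine(P.astype(np.float32),cv2.DIST_HUBER,0,.01,.01).ravel(); print(len(P),l, 'at y=0',l[3:]-l[:3]*l[4]/l[1])
for y in range(-80,85,20):
    q=P[abs(P[:,1]-y)<6]; print(y,len(q),q.mean(0) if len(q) else '', q[:,2].max() if len(q) else '')
k=(d>0)&(abs(B[...,2]-126)<5)&(B[...,0]<-50)&(B[...,0]>-80)&(abs(B[...,1])<80); print('front',np.percentile(B[k][:,0],[1,99]),np.median(B[k][:,2]))
k=(d>0)&(B[...,0]>-25)&(B[...,0]<-5)&(B[...,1]<-80)&(B[...,2]>98)&(B[...,2]<140);print('end',B[k][:,1].min())
# stop locations by dark
dk=k&(im.max(2)<45); print('stop y',np.percentile(B[dk][:,1],[5,50,95]))
a,b=arm.get_image('scene'); cv2.imwrite('pics/scene7.png',cv2.resize(a[130:280,210:370],None,fx=4,fy=4,interpolation=cv2.INTER_CUBIC))
print(goto([667.5,-0.7,350],165))
```

```text
1547 [ -0.01   1.     0.   -14.99  -8.19 117.31] at y=0 [-15.07   0.   117.32]
-80 129 [-14.71 -79.06 116.78] 119.59394997079403
-60 129 [-14.58 -59.79 116.97] 119.0156733235383
-40 125 [-14.88 -40.13 116.92] 119.27953963442332
-20 120 [-15.12 -19.95 116.91] 119.27680427668037
0 112 [-15.38   0.16 116.72] 119.10814200446049
20 99 [-15.33  19.85 116.95] 118.8749930947152
40 93 [-15.32  40.15 116.96] 119.08982329131788
60 86 [-15.61  59.81 117.  ] 118.96736245771638
80 72 [-15.77  79.03 116.84] 119.50521935026524
front [-69.99 -61.86] 125.98610702880336
end -110.90369128369886Traceback (most recent call last):
  File "<stdin>", line 13, in <module>
    return _quantile_unchecked(
        a, q, axis, out, overwrite_input, method, keepdims, weights)
    return _ureduce(a,
                    func=_quantile_ureduce_func,
    ...<5 lines>...
                    overwrite_input=overwrite_input,
                    method=method)
    r = func(a, **kwargs)
    result = _quantile(arr,
                       quantiles=q,
    ...<2 lines>...
                       out=out,
                       weights=wgt)
    slices_having_nans = np.isnan(arr[-1, ...])
                                  ~~~^^^^^^^^^
IndexError: index -1 is out of bounds for axis 0 with size 0
```

View pics/w7.png

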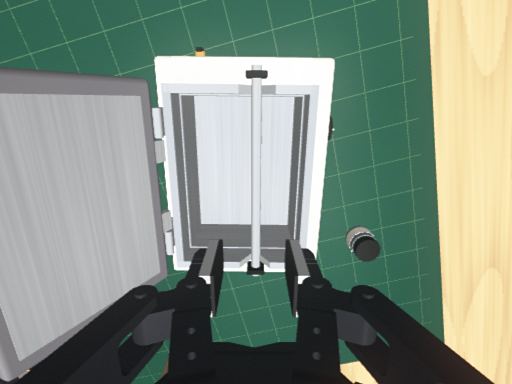

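The rod is seated: bath x is −15.1 mm, its top sits at about 118.7 mm (axis about 113.5), tilt is 0.4°, and the along-rod offset is about −1 mm. Both stops are outside the rim, at (257,74) and (255,268). On to the handle.

Run:
```python
from h import *
np.set_printoptions(precision=2,suppress=True)
print(goto([667.5,-0.7,360],165))
```

```text
[-20.    -0.33 -11.21   0.1    0.08   0.59]
```

Request:
move_arm(targets=[[0,0,-5,0,0,0,130],[0,0,-10,0,0,0,110],[-4,0,-11.2,0,0,0.6,110],[-8,0,-11.2,0,0,0.6,110],[-12,-0.2,-11.2,0,0,0.6,110],[-16,-0.3,-11.2,0,0,0.6,110],[-19,-0.3,-11.2,0,0,0.6,110],[-20,-0.3,-11.2,0,0,0.6,110],[-20,-0.3,-11.2,0,0,0.6,110],[-20,-0.3,-11.2,0,0,0.6,110]])

```text
clock: 11.62
position: [666.9, -0.1, 359.2]
ee_rot: [0.13, 0.991, 0.0, -0.0]
contact_force: [-0.4, 0.3, 0.8]
gripper_width: 48.9
```

```bash
cat > han.py <<'E'
from h import *
import sys
np.set_printoptions(precision=2,suppress=True)
tag=sys.argv[1]
T=tool(); im,d=arm.get_image('wrist'); cv2.imwrite(f'pics/w{tag}.png',im); C=cloud('wrist',d,T)
s=arm.read_state(); print(s['clock'],s['position'],yaw(T),T[:3,2],s['gripper_width'],s['contact_force'])
th=np.radians(-15.05); Rb=np.array([[np.cos(th),-np.sin(th)],[np.sin(th),np.cos(th)]])
f=lambda C:np.concatenate([(C[...,:2]-[488.2,47.7])@Rb,C[...,2:]],-1)
B=f(C); print('tcp bath',f(T[None,:3,3]))
k=(d>0)&(abs(B[...,1])<44)&(B[...,2]>270)&(np.hypot(B[...,0]-74,B[...,2]-131)>180)&(np.hypot(B[...,0]-74,B[...,2]-131)<205)
P=B[k]; print(len(P)); l=cv2.fitLine(P.astype(np.float32),cv2.DIST_HUBER,0,.01,.01).ravel(); print(l,'at y0',l[3:]-l[:3]*l[4]/l[1], 'z pct',np.percentile(P[:,2],[5,95]),'x pct',np.percentile(P[:,0],[3,97]),'y',P[:,1].min())
x,z=l[3]-l[0]*l[4]/l[1],l[5]-l[2]*l[4]/l[1]; print('lid angle(surface)',1.468+np.arctan2(x-74,z-131),np.hypot(x-74,z-131))
E
python3 han.py 8
```

```text
11.675 [666.91  -0.08 359.63] 165.0250177508947 [-0.  0. -1.] 48.47304270784428 [-0.03  0.36  0.8 ]
tcp bath [[185.02   0.22 359.21]]
1462
[ -0.     1.    -0.   185.73  -3.59 288.78] at y0 [185.72   0.   288.78] z pct [285.56 290.11] x pct [180.18 191.2 ] y -43.96856819833143
lid angle(surface) 2.0840988 193.3282
```

View pics/w8.png

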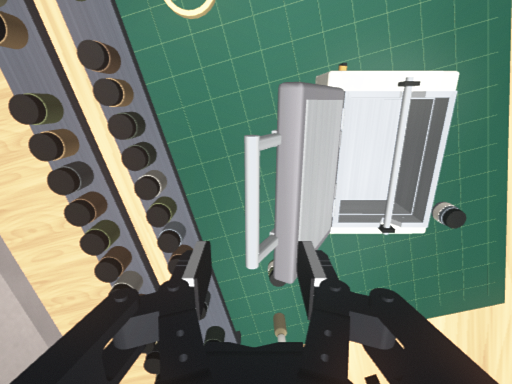

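The bar is at image column 252 (rows 137–268), at bath x 185.7 with centre height ≈284. That matches the hinge geometry at 2.10 rad. I'll descend over it with a moderate opening.

Request:
move_arm(targets=[[-0.07,0,2,0,0,0,150],[-0.07,0,5,0,0,0,150],[-0.07,0,7,0,0,0,150],[-0.07,0,8,0,0,0,150],[-0.07,0,8.9,0,0,0,150],[-0.07,0,8.9,0,0,0,150],[-0.07,0,8.9,0,0,0,150]])

```text
clock: 12.55
position: [668.8, -0.5, 271.0]
ee_rot: [0.13, 0.991, 0.0, 0.001]
contact_force: [0.3, 0.9, -0.4]
gripper_width: 35.2
```

```bash
python3 han.py 9
```

```text
12.6 [668.75  -0.54 270.9 ] 165.00595552494391 [ 0.  0. -1.] 34.9828628859874 [ 0.04 -0.05  0.25]
tcp bath [[186.9    0.29 270.96]]
5490
[  0.02   1.    -0.   183.71  -3.22 289.46] at y0 [183.77   0.   289.46] z pct [284.61 320.27] x pct [140.65 203.52] y -43.998103035926015
lid angle(surface) 2.0738316 192.76509
```

View pics/w9.png

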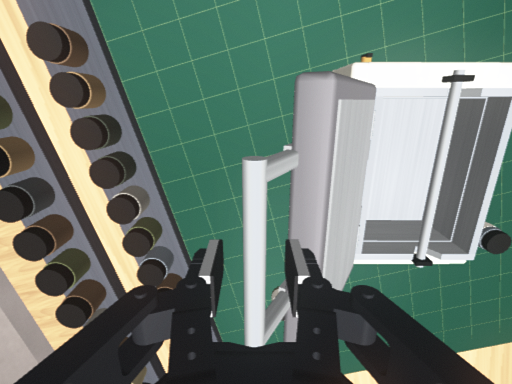

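The bar is centred between the fingers at column 254. I'll close slowly.

Request:
move_arm(targets=[[0.1,0,0,0,0,0,180],[0.1,0,0,0,0,0,200],[0.1,0,0,0,0,0,215],[0.1,0,0,0,0,0,255],[0.1,0,0,0,0,0,255],[0.1,0,0,0,0,0,255]])

```text
clock: 13.35
position: [668.0, -0.4, 270.5]
ee_rot: [0.131, 0.991, 0.0, 0.001]
contact_force: [2.0, -1.6, 2.0]
gripper_width: 9.7
```

```bash
python3 han.py 10
```

```text
13.4 [668.01  -0.42 270.53] 164.99713596340194 [ 0. -0. -1.] 9.887617714883373 [ 2.75 -1.09  1.7 ]
tcp bath [[186.14   0.23 270.54]]
4743
[ -0.     1.    -0.   184.6   -4.63 289.64] at y0 [184.6    0.   289.64] z pct [284.31 312.51] x pct [156.61 198.4 ] y -43.992347991367865
lid angle(surface) 2.076822 193.38191
```

Run:
```python
import numpy as np
def tab(p0,p1,n):
    for i in range(1,n+1):
        t=i/n; p=p0+(p1-p0)*(1-np.cos(np.pi*t))/2
        print([round(18.9*(np.sin(p0)-np.sin(p)),2),0,round(-18.9*(np.cos(p)-np.cos(p0)),2),0,0,0,255],end=', ')
    print()
tab(.632,.35,10); tab(.35,0,12)
```

```text
[np.float64(0.11), 0, np.float64(-0.08), 0, 0, 0, 255], [np.float64(0.41), 0, np.float64(-0.3), 0, 0, 0, 255], [np.float64(0.9), 0, np.float64(-0.62), 0, 0, 0, 255], [np.float64(1.54), 0, np.float64(-1.01), 0, 0, 0, 255], [np.float64(2.25), 0, np.float64(-1.42), 0, 0, 0, 255], [np.float64(2.99), 0, np.float64(-1.79), 0, 0, 0, 255], [np.float64(3.66), 0, np.float64(-2.1), 0, 0, 0, 255], [np.float64(4.21), 0, np.float64(-2.32), 0, 0, 0, 255], [np.float64(4.56), 0, np.float64(-2.46), 0, 0, 0, 255], [np.float64(4.68), 0, np.float64(-2.5), 0, 0, 0, 255], 
[np.float64(0.11), 0, np.float64(-0.04), 0, 0, 0, 255], [np.float64(0.42), 0, np.float64(-0.15), 0, 0, 0, 255], [np.float64(0.92), 0, np.float64(-0.31), 0, 0, 0, 255], [np.float64(1.58), 0, np.float64(-0.5), 0, 0, 0, 255], [np.float64(2.35), 0, np.float64(-0.69), 0, 0, 0, 255], [np.float64(3.19), 0, np.float64(-0.86), 0, 0, 0, 255], [np.float64(4.04), 0, np.float64(-0.99), 0, 0, 0, 255], [np.float64(4.83), 0, np.float64(-1.07), 0, 0, 0, 255], [np.float64(5.51), 0, np.float64(-1.12), 0, 0, 0, 255], [np.float64(6.04), 0, np.float64(-1.14), 0, 0, 0, 255], [np.float64(6.37), 0, np.float64(-1.15), 0, 0, 0, 255], [np.float64(6.48), 0, np.float64(-1.15), 0, 0, 0, 255],
```

Request:
move_arm(targets=[[0.1,0,-0.08,0,0,0,255],[0.4,0,-0.3,0,0,0,255],[0.9,0,-0.62,0,0,0,255],[1.54,0,-1.0,0,0,0,255],[2.25,0,-1.42,0,0,0,255],[3.0,0,-1.8,0,0,0,255],[3.66,0,-2.1,0,0,0,255],[4.2,0,-2.32,0,0,0,255],[4.56,0,-2.46,0,0,0,255],[4.68,0,-2.5,0,0,0,255],[4.68,0,-2.5,0,0,0,255]])

```text
clock: 14.78
position: [622.6, 11.8, 296.7]
ee_rot: [0.13, 0.991, 0.0, 0.002]
contact_force: [5.2, -1.7, 7.1]
gripper_width: 9.7
```

```bash
python3 han.py 11
```

```text
14.825 [622.6   11.81 296.72] 165.020997406144 [ 0. -0. -1.] 9.512374728893816 [ 4.51 -1.08  6.11]
tcp bath [[139.07   0.22 296.72]]
4338
[  0.     1.     0.   137.59  -3.8  314.37] at y0 [137.6    0.   314.37] z pct [308.06 322.07] x pct [122.01 152.08] y -43.992532367906925
lid angle(surface) 1.8018718 194.08931
```

View pics/w11.png

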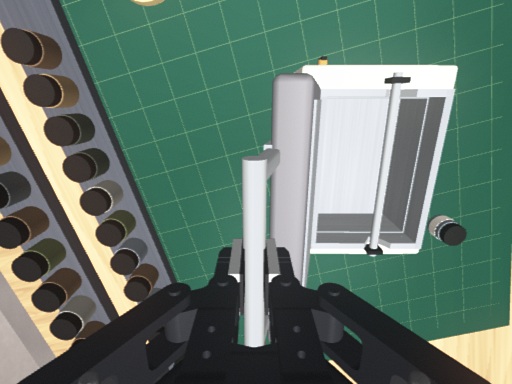

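Request:
move_arm(targets=[[0.11,0,-0.04,0,0,0,255],[0.42,0,-0.15,0,0,0,255],[0.92,0,-0.31,0,0,0,255],[1.58,0,-0.5,0,0,0,255],[2.35,0,-0.69,0,0,0,255],[3.2,0,-0.86,0,0,0,255],[4.04,0,-1.0,0,0,0,255],[4.83,0,-1.07,0,0,0,255],[5.5,0,-1.12,0,0,0,255],[6.04,0,-1.15,0,0,0,255],[6.37,0,-1.15,0,0,0,255],[6.48,0,-1.15,0,0,0,255],[6.48,0,-1.15,0,0,0,255],[6.48,0,-1.15,0,0,0,255],[6.48,0,-1.15,0,0,0,255],[6.48,0,-1.15,0,0,0,255]])

```text
clock: 16.82
position: [559.2, 28.8, 307.7]
ee_rot: [0.13, 0.991, 0.0, 0.0]
contact_force: [1.9, 0.5, 7.7]
gripper_width: 9.4
```

```bash
python3 han.py 12
python3 - <<'E'
from h import *
np.set_printoptions(precision=2,suppress=True)
T=tool(); im,d=arm.get_image('wrist'); C=cloud('wrist',d,T)
th=np.radians(-15.05); Rb=np.array([[np.cos(th),-np.sin(th)],[np.sin(th),np.cos(th)]])
B=C.copy(); B[...,:2]=(C[...,:2]-[488.2,47.7])@Rb
k=(d>0)&(abs(B[...,0]+15)<12)&(abs(B[...,1])<84)&(abs(B[...,2]-115)<12)
P=B[k]; l=cv2.fitLine(P.astype(np.float32),cv2.DIST_HUBER,0,.01,.01).ravel(); print('rod',len(P),l, 'at y=0',l[3:]-l[:3]*l[4]/l[1])
a,b=arm.get_image('scene'); cv2.imwrite('pics/scene12.png',cv2.resize(a[100:280,190:380],None,fx=3.3,fy=3.3,interpolation=cv2.INTER_CUBIC))
a,b=arm.get_image('top'); cv2.imwrite('pics/top12.png',a)
for t in ["brush","jar_a","dropper","thinner","tape","mixing_cup"]: print(t,[(round(r['score'],2),np.array(r['uv'])) for r in arm.tip_of(t,'top')[:2]])
s=arm.read_state();print(s['clock'],s['contact_force'],s['gripper_width'])
E
```

```text
16.875 [559.2   28.82 307.68] 165.02771357540058 [ 0.  0. -1.] 9.52819494867037 [ 1.98 -0.02  7.23]
tcp bath [[ 73.49   0.17 307.68]]
4339
[  0.01   1.     0.    72.21  -4.58 325.42] at y0 [ 72.26   0.   325.44] z pct [318.7  332.28] x pct [57.21 87.66] y -43.98224630866404
lid angle(surface) 1.4590483 194.44438
rod 1140 [ -0.     1.    -0.   -14.16  -6.58 117.18] at y=0 [-14.18   0.   117.18]
brush [(0.53, array([162.2, 142.9])), (0.45, array([342.1, 203.4]))]
jar_a [(0.5, array([161.8, 141.3])), (0.3, array([221.4, 208.9]))]
dropper [(0.56, array([116.5, 135.7]))]
thinner [(0.81, array([365.6, 153.4]))]
tape [(0.72, array([317. , 141.2]))]
mixing_cup [(0.83, array([303.9, 254.2])), (0.58, array([220.1, 204.8]))]
17.325 [ 1.7  -0.45  8.31] 9.479921531741569
```

View pics/w12.png

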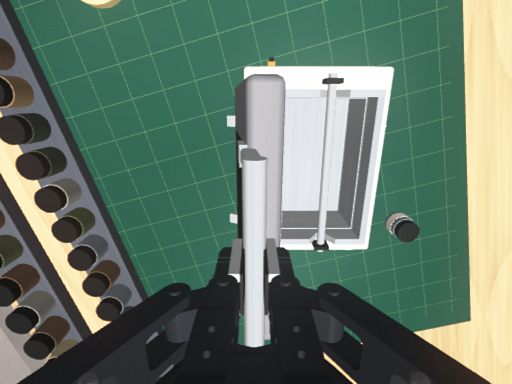

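View pics/scene12.png

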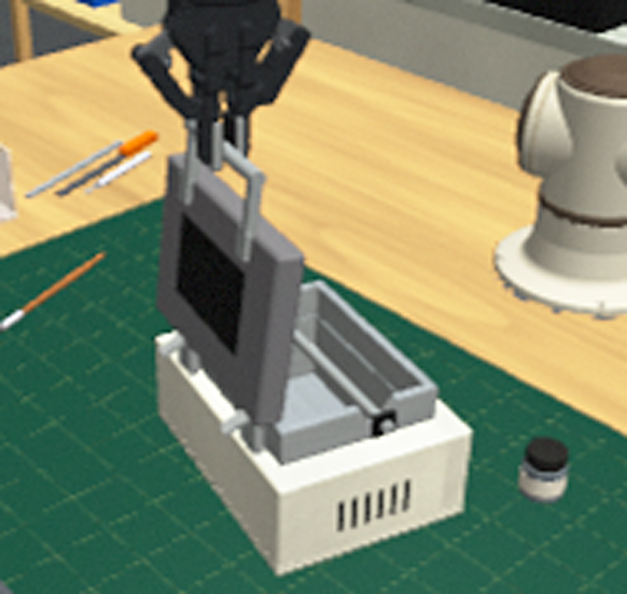

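View pics/top12.png

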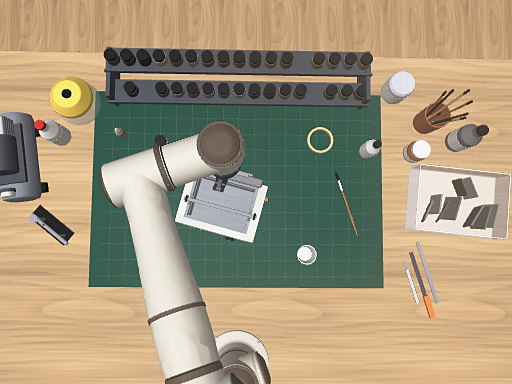

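The lid stands upright in the grip at ≈1.46 rad. The rod is still seated and the bystanders are where they were, so I'm handing in.

```bash
python3 -c "
from bench import arm
print(arm.job_done()); s=arm.read_state(); print(s['clock'],s['position'],s['gripper_width'],s['contact_force'])"
```

```text
the job is handed in; nothing more can be done
None
the job is handed in; nothing more can be done
```

The rod is lying in both notches and let go, and the lid is held balanced in the fingers. I handed the job in at about 17.3 s, with no verdict reported.

- **Rod:** After release it measured bath x ≈ −15.1 mm, axis about 113.5 mm high, about 1 mm off centre along its length and within 0.01 rad of line. Both end stops are outside the rim. In the last check, with the lid up, it read x ≈ −14.2 mm, a difference within camera noise.
- **Lid:** I pinched the handle bar from above and swung it forward along its arc in two slow stages. At the end the camera put it at about 1.46 rad (target 1.468). The bar was still gripped, with the fingers reading 9.5 mm on the 12 mm bar. The net wrist force was about 8 N. I did not measure the finger contact force directly.
- **Grip reading:** The finger opening read 2–3 mm under true size on both the rod and the bar, but both were held securely.
- **Bystanders:** The brush, one jar, dropper, thinner, tape and cup were found in the last top picture within a few pixels of their starting places. The other jar was hidden under the arm there, but it shows clear of the arm and standing in the last wrist and scene pictures.

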